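# Fit an oversize cover into the undercut hatch of a junction box

### The job

Fit the aluminium cover into the open hatch of the grey junction box. The cover is longer than the opening: tip it, feed its low end under the wide yellow lip, lower the other end past the narrow grey lip, then slide the flat cover under the grey lip until it bears on the stop hidden there and push against it for about half a second with roughly 10 N. Leave it released, lying flat on the ledges against the stop; never load the box with more than 30 N or the stop with more than 20 N, and leave the jar, tape and glue bottle where they are.

Things in the scene. Friction and masses are not known exactly. Their poses are not given: they have to be found in the camera images.
- box_frame: Grey junction box, fixed on an 8 mm plywood board, open-topped, 205 x 120 x 61 mm. Origin: centre of its underside; x along its length from the wide yellow lip (-x, end nearer the robot) to the narrow grey lip (+x), z up. Cavity 189 mm long (x -94.5 to +94.5), 104 mm wide (y -52 to +52). Ledge tops at z = 35 mm: 42 mm deep at each end, 8 mm at the sides, hollow between. Side walls rise to z = 61 mm.
- yellow_lip (a point): Middle of the inner lower edge of the wide yellow lip, at x = -60.5, z = 57 mm in the box's frame (same axes). The lip is 4 mm thick (to z = 61) and roofs a groove 22 mm high above the ledge and 34 mm deep, ended by the rigid end wall at x = -94.5. With the cover's end against that wall, its other end passes the grey lip with 5 mm to spare.
- grey_lip (a point): Middle of the inner lower edge of the narrow grey lip, at x = +70.5, z = 57 mm in the box's frame (same axes). 4 mm thick, it roofs a groove 22 mm high and 24 mm deep. In the groove on the ledge, centred in y, is a rigid stop bar 60 mm wide and 15 mm high, set by hand: its face is anywhere 2 to 18 mm from the end wall (x = +76.5 to +92.5). It is not measured: find it by feel.
- cover_plate (a point): Centre of the plate of the loose cover: flat aluminium plate 160 x 100 x 6 mm, about 0.25 kg, edges rigid; x along the 160 mm length, z up out of the face that carries the grip (3 mm from the point to either face). Both ends are alike. It starts flat on the plywood board, whose top is 8 mm above the table.
- cover_grip (a point): Middle of the cover's black upright pull block, which stands on the plate's centre: 14 mm thick along the cover's x, 50 mm wide along its y, 38 mm tall. The point is 23 mm above the centre of the plate: 20 mm above its upper face and 18 mm below the top of the block. Same axes as the cover.
- jar: White jar, 52 mm across, 58 mm tall, a bystander; origin at the centre of its underside.
- tape: Roll of masking tape lying flat, 105 mm across, 25 mm high, a bystander; origin at the centre of its underside.
- glue: Upright white glue bottle with red tip, 45 mm across, 131 mm tall, a bystander; origin at the centre of its underside.

How it is judged (in metres and radians):
On the way:
1. the cover, flat in the groove under both lips, is pushed against the hidden stop with more than 4 N for 0.3 s (contact force between cover and stop_bar above 4 N and angle between cover_plate's own z axis and vertical below 0.06 rad and z of cover_plate in the frame of box_frame below 0.046 m and x of cover_plate in the frame of box_frame above -0.006 m), for 0.3 s.
At the end, for the whole second after the job is handed in: The cover lies flat (within 0.03 rad) and at rest on the box's ledges (height within 3 mm), under both lips and within 3 mm of the hidden stop, released (x of stop_bar in the frame of cover_plate between -0.0877 and 0.0877 m and x of cover_plate in the frame of box_frame above -0.006 m and z of cover_plate in the frame of box_frame between 0.035 and 0.041 m and angle between cover_plate's own z axis and vertical below 0.03 rad and angle between the x axis of cover_plate and the x axis of box_frame, either way round below 0.06 rad and linear speed of cover below 0.01 m/s); the robot touches nothing.
It fails at once if box loaded with more than 30 N (contact force between box_frame and anything else above 30 N).
It fails at once if stop loaded with more than 20 N (contact force between stop_bar and anything else above 20 N).
It fails at once if a bystander moved more than 15 mm (distance of any of jar, tape, glue from where it was at the start of the episode above 0.015 m).
It fails at once if a bystander tipped (angle between any of jar, tape, glue's own z axis and vertical above 0.3 rad).
It also fails if it takes over 59 s, if anything falls off the work surface, if the arm or the gripper's body presses on something with over 40 N, if the wrist force passes 120 N, or if a joint passes its speed limit or range.

### The arm

A 6-joint arm with a two-finger parallel gripper is mounted at the origin on a cart in front of the work surface, level with it; the furniture and walls round the work are solid. World frame = base frame: x ahead of the robot, y to its left, z up, the work surface at z = 0. Lengths are in m, angles in degrees, forces in N, time in s.
With the tool pointing down it reaches from about 0.325 to 0.85 m from the base axis. Payload 4.4 kg.
Tool frame: the origin (TCP) lies between the finger pads; the fingertips stand 22 mm ahead of it and the grasp point (between the pads) lies 3 mm ahead of it; z points along the fingers, y is the line along which they close (so a half turn about z gives the same grasp; the last joint's range is limited). The gripper opens to 94 mm and grips with 3 to 60 N. Pads are 16 mm wide; open, the fingers measure 119 mm over their backs; the gripper's body (75 mm by 177 mm) begins 78 mm behind the grasp point.
Start: joints at [57.84, 11.837, 88.321, -0, 79.842, -8.623], TCP at [0.23, 0.527, 0.227] pointing down, gripper open.
Joint ranges: [-156.59, 156.59], [-49.26, 127.26], [12.9, 141.05], [-63.56, 243.56], [4.71, 150.69], [-161.64, 161.64]. Speed limits (degrees/s): [159.86, 159.86, 180, 180, 180, 180].

### API

Orientations are given as a 3x3 rotation matrix whose columns are the frame's x, y, z axes.
In Python, from workcell import manip, viewer gives the robot as it stands.
- The arm moves only by the tool arm_command, never from a script. Its argument "steps" is a list of rows, each a list of 2 entries, a list of its own where there are three numbers: the shift along the tool's x, y, z in mm, then the turn, a rotation vector about the tool's x, y, z in rad. In form: [[[tx, ty, tz], [wx, wy, wz]], ...]. A call has exactly 8 rows; each row shifts and turns the commanded pose from where the row before left it, along the tool's axes as they then stand; what a row does not reach is not made up. A row lasts 1/8 s, in which the tool goes at most 62.5 mm and 10.7 degrees, less where a joint would pass 70% of its speed; a pose out of reach is approached as far as the arm can. A call with a gripper value outside its range is refused whole. "gripper" is the closure, from 0 (fully open) to 1 (shut), set as the call begins (left out, the last holds). The fingers move at their own pace and stop on an object; "force" is the grip in N (left out, the last holds). Time passes only in rows, so rows that do not move let the fingers close, or fill a call up. It gives the time, the measured TCP pose, the force, the opening and the grip force at its end, in the units of the state.
- manip.sense(): the state, without advancing time (a new reading comes with each control period).
- viewer.camera(name): name is "scene" or "side" or "wrist"; returns a dict with "frame" (384x512x3 uint8, red, green, blue), "z_map" (384x512 float32, m along the optical axis (not along the pixel's ray), 0 where there is no reading), "fovy" (degrees; the focal length in pixels is half the picture's height over the tangent of half this angle, whatever the lens; pixels are square), "cx", "cy" (the principal point, pixels), "xyz" and "attitude" of the camera in the world. Camera axes: x right, y up, looking along -z (the intrinsics and any distortion apply to the point x, -y, -z); pixel columns grow to the right and rows downward; lengths in m; the calibration is good to about 2 mm. A picture is of the moment at which its call begins.
- manip.close_job(): hands the job in; it is judged then, once.
The state is a dict: "clock": time; "joint_pos": joint angles; "qd": joint speeds; "joint_efforts": joint torques, N m; "tcp_pos": TCP position; "tool_rot": TCP orientation; "wrist_force": force on the tool from outside, world axes, zero at the start; "ft_torque": the same for the moment, N m; "opening": opening from 0.0 (shut) to 1.0 (fully open); "grasp_force": force on a finger pad.
Only numpy, scipy, OpenCV 4.12 (cv2) and the standard library are available. Lean on these libraries where they do the work, as an engineer would, in place of code of your own. Each camera call takes 0.05 s, during which the arm holds its last target. There are 200 camera calls.

## Working session

There is one attempt and no reset: what is moved stays moved. The work goes in short steps, Python scripts to look and compute and a tool call to move; the robot and the scene stay as the last step left them, time stands still between calls to the robot, and variables do not carry over. Pictures are saved under pics/ and viewed, at most 10 in all, crops included, and the job is handed in when it is done.

Besides the shell and the picture viewer there is one more tool, called after "Emit:" as name(argument=value, ...) on one line, values as JSON. arm_command: Moves the arm, as the interface text tells. Its arguments: {"type":"object","properties":{"steps":{"type":"array"},"gripper":{"type":"number"},"force":{"type":"number"}},"required":["steps"]}

```bash
mkdir -p pics; ls; cat > h.py <<'E'
import numpy as np, cv2
from workcell import manip, viewer
def shot(name,fn=None):
    c=viewer.camera(name)
    if fn: cv2.imwrite('pics/'+fn,c['frame'][:,:,::-1])
    np.save('pics/%s.npy'%name,c,allow_pickle=True)
    return c
def load(name): return np.load('pics/%s.npy'%name,allow_pickle=True).item()
def ray(c,u,v):
    f=c['frame'].shape[0]/2/np.tan(np.radians(c['fovy'])/2)
    d=np.array([(u-c['cx'])/f,-(v-c['cy'])/f,-1.])
    return np.array(c['xyz']),np.array(c['attitude'])@d
def pt(c,u,v,z=None):
    o,d=ray(c,u,v)
    s=c['z_map'][int(round(v)),int(round(u))] if z is None else (z-o[2])/d[2]
    return o+s*d
E
python3 - <<'E'
from h import *
a=shot('scene','a.png');b=shot('side','b.png')
w=shot('wrist')
cv2.imwrite('pics/ab.png',np.vstack([cv2.resize(np.hstack([a['frame'],b['frame']])[:,:,::-1],(800,300)),cv2.resize(w['frame'][:,:,::-1],(400,300)).repeat(1,0) if 0 else np.hstack([cv2.resize(w['frame'][:,:,::-1],(400,300)),np.zeros((300,400,3),np.uint8)])]))
for c in (a,b,w): print({k:(v if k not in('frame','z_map') else v.shape) for k,v in c.items()})
print(manip.sense())
E
```

```text
pics
{'frame': (384, 512, 3), 'z_map': (384, 512), 'fovy': 45.363359967259505, 'cx': 253.64706030322154, 'cy': 188.82037293832437, 'xyz': array([-0.13799263, -0.81562627,  0.90065572]), 'attitude': array([[ 0.73435497,  0.39480013, -0.55213733],
       [-0.67865407,  0.44181034, -0.58671311],
       [ 0.01230557,  0.80556594,  0.59237834]])}
{'frame': (384, 512, 3), 'z_map': (384, 512), 'fovy': 45.46577437800217, 'cx': 252.66683957180234, 'cy': 194.4247910233808, 'xyz': array([ 0.38151574, -1.2619362 ,  0.60456451]), 'attitude': array([[ 0.98150638,  0.0818679 , -0.17304007],
       [-0.19104768,  0.36186321, -0.91244496],
       [-0.01208312,  0.92862945,  0.37081172]])}
{'frame': (384, 512, 3), 'z_map': (384, 512), 'fovy': 61.329647553816955, 'cx': 253.1950493769202, 'cy': 185.47916979499695, 'xyz': array([0.15451733, 0.55998059, 0.3838262 ]), 'attitude': array([[ 0.39995364, -0.87968048, -0.25729233],
       [ 0.9165322 ,  0.38313168,  0.1147991 ],
       [-0.00240969, -0.28173103,  0.9594904 ]])}
{'clock': 0.15, 'joint_pos': array([ 5.78393401e+01,  1.18744054e+01,  8.83835896e+01, -7.62023856e-04,
        7.98395244e+01, -8.62376118e+00]), 'qd': array([-0.0144906 , -0.06013039, -0.27480773, -0.02062125, -0.08259567,
       -0.04574614]), 'joint_efforts': array([-3.10581163e-04, -3.71311176e+01, -2.81810635e+01,  6.98330649e-02,
        3.27378558e-02, -1.10035644e-04]), 'tcp_pos': array([0.22934004, 0.52667333, 0.22656383]), 'tool_rot': array([[-9.16803921e-01,  3.99336662e-01, -8.94901345e-04],
       [ 3.99337591e-01,  9.16802810e-01, -1.44783944e-03],
       [ 2.42272698e-04, -1.68475262e-03, -9.99998551e-01]]), 'wrist_force': array([ 0.27026952, -0.27380401, -0.04720779]), 'ft_torque': array([-0.01385515,  0.01350862, -0.02358568]), 'grasp_force': 0.0, 'opening': 1.000824664365725}
```

View pics/ab.png

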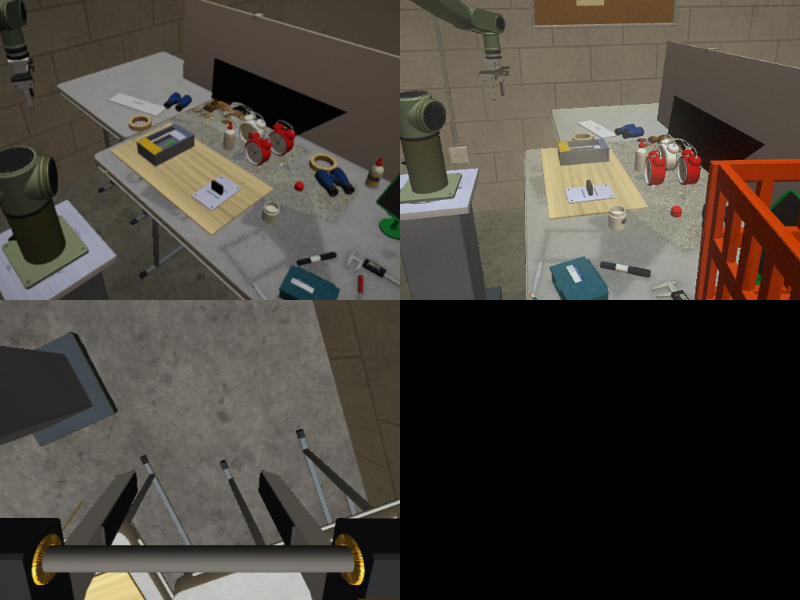

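The overview shows the box near scene pixel (211,183) and the cover with its black block near (278,246). The jar, tape and glue stand round the board. Next I'll enlarge both views.

```bash
python3 - <<'E'
from h import *
a=load('scene');b=load('side')
ca=cv2.resize(a['frame'][140:290,160:360,::-1],(800,600),interpolation=cv2.INTER_CUBIC)
cb=cv2.resize(b['frame'][160:300,170:310,::-1],(600,600),interpolation=cv2.INTER_CUBIC)
cv2.imwrite('pics/ca.png',ca);cv2.imwrite('pics/cb.png',cb)
E
```

```text
(no output)
```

View pics/ca.png

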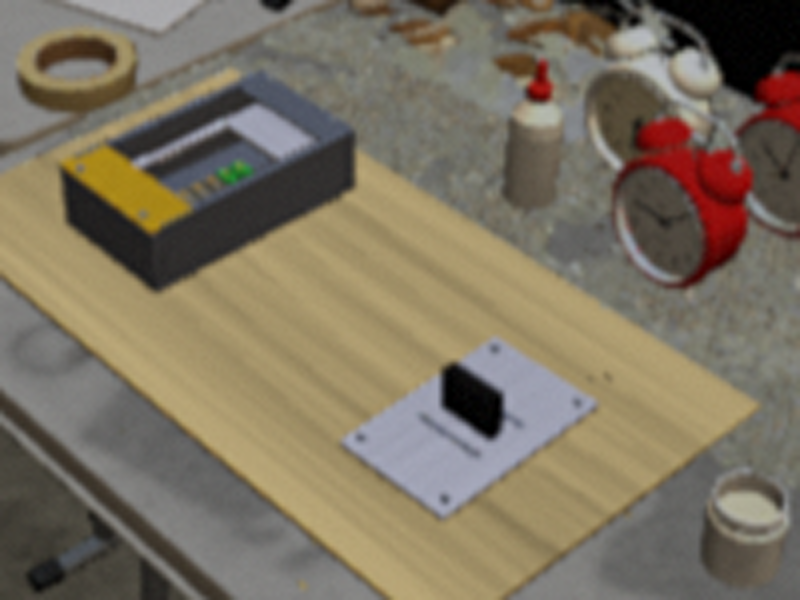

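View pics/cb.png

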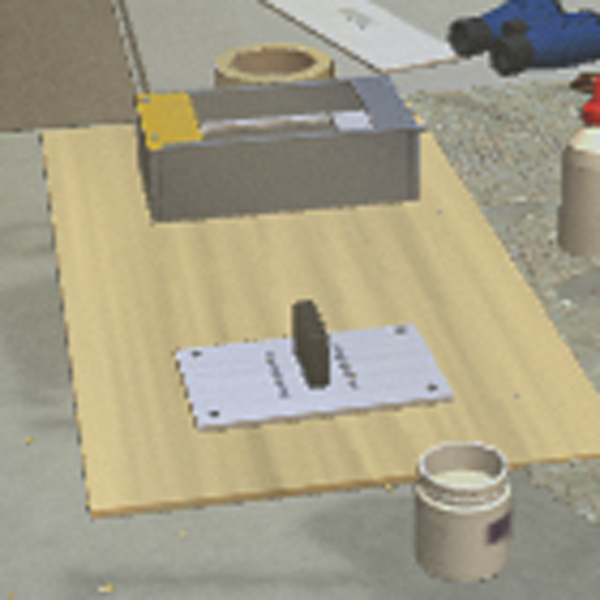

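The enlarged crops show all corners. Box top in scene crop: (62,163), (158,235), (353,133), (262,73). Cover in scene crop: (343,440), (442,516), (597,404), (496,340). The same corners show in the side crop, so I'll triangulate.

```bash
python3 - <<'E'
from h import *
a=load('scene');b=load('side')
def tri(p,q):
    o1,d1=ray(a,160+(p[0]-1.5)/4,140+(p[1]-1.5)/4);s=140/600;o2,d2=ray(b,170+q[0]*s-.4,160+q[1]*s-.4)
    A=np.stack([d1,-d2],1);t=np.linalg.lstsq(A,o2-o1,rcond=None)[0]
    x,y=o1+t[0]*d1,o2+t[1]*d2;return (x+y)/2,np.linalg.norm(x-y)
S={'box':([(62,163),(158,235),(353,133),(262,73)],[(140,97),(150,150),(420,128),(395,78)],.069),
'cov':([(343,440),(442,514),(597,404),(496,340)],[(178,350),(197,426),(453,398),(420,327)],.014)}
for n,(P,Q,z) in S.items():
    R=np.array([tri(p,q)[0] for p,q in zip(P,Q)]);print(n,R.round(4).tolist(),R.mean(0).round(4))
    for c,f in((a,lambda p:(160+(p[0]-1.5)/4,140+(p[1]-1.5)/4)),(b,lambda p:(170+p[0]*140/600-.4,160+p[1]*140/600-.4))):
        X=np.array([pt(c,*f(p),z) for p in (P if c is a else Q)]);e=(X[3]+X[2]-X[0]-X[1]);print(X.mean(0).round(4),np.degrees(np.arctan2(e[1],e[0])).round(2),(np.linalg.norm(e)/2).round(4))
for n,u,v in(('jar',745,500),('glue',540,120),('tape',40,90)): print(n,pt(a,160+u/4,140+v/4))
E
```

```text
box [[0.4861, 0.2065, 0.0674], [0.4818, 0.077, 0.0729], [0.6857, 0.087, 0.0677], [0.6922, 0.2087, 0.0645]] [0.5864 0.1448 0.0682]
[0.5838 0.1424 0.069 ] -0.04 0.199
[0.5869 0.145  0.069 ] -0.26 0.2049
cov [[0.4773, -0.1323, 0.0166], [0.479, -0.2275, 0.015], [0.6379, -0.2227, 0.0122], [0.6384, -0.1232, 0.01]] [ 0.5582 -0.1764  0.0134]
[ 0.5576 -0.1768  0.014 ] 1.02 0.1552
[ 0.5576 -0.1776  0.014 ] -0.15 0.1592
jar [ 0.61770379 -0.36716693  0.03925011]
glue [ 0.7822232  -0.02695553  0.09088753]
tape [0.56956057 0.36445557 0.02077438]
```

Box top centre is about (0.586, 0.144, 0.068), expected z 0.069. Cover centre is about (0.558, -0.177, 0.0135), expected 0.014. Both have yaw near 0, and sizes match within a few mm. I'll hover above the cover next.

```bash
cat >> h.py <<'E'
from scipy.spatial.transform import Rotation as Ro
def goal(yaw=0,tilt=0):
    "tool y along world yaw (deg), z down, then tilted (deg) so that world -x end goes low"
    R=np.array([[0,1,0],[1,0,0],[0,0,-1.]])
    return Ro.from_euler('z',yaw,degrees=True).as_matrix()@Ro.from_euler('y',-tilt,degrees=True).as_matrix()@R
def plan(p,R,n,p0=None,R0=None):
    s=manip.sense();p0=s['tcp_pos'] if p0 is None else p0;R0=s['tool_rot'] if R0 is None else R0
    w=Ro.from_matrix(R0.T@R).as_rotvec()/n;d=(np.array(p)-p0)/n*1000;dR=Ro.from_rotvec(w).as_matrix()
    for i in range(n):
        print([ (R0.T@d).round(1).tolist(), w.round(4).tolist()]);R0=R0@dR
E
python3 - <<'E'
from h import *
plan([.558,-.19,.23],goal(0.5),14)
E
```

```text
[[-42.0, -37.6, -0.2], [-0.0001, 0.0001, 0.0822]]
[[-44.9, -34.0, -0.2], [-0.0001, 0.0001, 0.0822]]
[[-47.5, -30.2, -0.2], [-0.0001, 0.0001, 0.0822]]
[[-49.9, -26.2, -0.2], [-0.0001, 0.0001, 0.0822]]
[[-51.8, -22.0, -0.2], [-0.0001, 0.0001, 0.0822]]
[[-53.5, -17.7, -0.2], [-0.0001, 0.0001, 0.0822]]
[[-54.7, -13.2, -0.2], [-0.0001, 0.0001, 0.0822]]
[[-55.6, -8.7, -0.2], [-0.0001, 0.0001, 0.0822]]
[[-56.2, -4.1, -0.2], [-0.0001, 0.0001, 0.0822]]
[[-56.3, 0.6, -0.2], [-0.0001, 0.0001, 0.0822]]
[[-56.1, 5.2, -0.2], [-0.0001, 0.0001, 0.0822]]
[[-55.5, 9.8, -0.2], [-0.0001, 0.0001, 0.0822]]
[[-54.5, 14.3, -0.2], [-0.0001, 0.0001, 0.0822]]
[[-53.1, 18.7, -0.2], [-0.0001, 0.0001, 0.0822]]
```

Emit:
arm_command(steps=[[[-42,-37.6,0],[0,0,0.082]],[[-45,-34,0],[0,0,0.082]],[[-47.5,-30,0],[0,0,0.082]],[[-50,-26,0],[0,0,0.082]],[[-52,-22,0],[0,0,0.082]],[[-53.5,-17.7,0],[0,0,0.082]],[[-54.7,-13.2,0],[0,0,0.082]],[[-55.6,-8.7,0],[0,0,0.082]]], gripper=0.4, force=40)

```text
clock: 1.15
tcp_pos: [0.4185, 0.1161, 0.2274]
tool_rot: [[-0.48, 0.877, 0.0], [0.877, 0.48, 0.0], [-0.0, 0.0, -1.0]]
wrist_force: [1.3, 0.4, 0.1]
opening: 0.603
grasp_force: 0.0
```

Emit:
arm_command(steps=[[[-56.2,-4,0],[0,0,0.082]],[[-56.3,0.6,0],[0,0,0.082]],[[-56,5.2,0],[0,0,0.082]],[[-55.5,9.8,0],[0,0,0.082]],[[-54.5,14.3,0],[0,0,0.082]],[[-53,18.7,0],[0,0,0.082]],[[0,0,0],[0,0,0]],[[0,0,0],[0,0,0]]])

```text
clock: 2.15
tcp_pos: [0.5592, -0.1883, 0.2267]
tool_rot: [[-0.012, 1.0, -0.002], [1.0, 0.012, 0.001], [0.001, -0.002, -1.0]]
wrist_force: [-0.5, 0.0, -0.6]
opening: 0.598
grasp_force: 0.0
```

```bash
python3 - <<'E'
from h import *
w=shot('wrist')
cv2.imwrite('pics/w1.png',cv2.resize(w['frame'][:,:,::-1],(800,600),interpolation=cv2.INTER_CUBIC))
s=manip.sense();print(s['tcp_pos'],s['tool_rot'].round(3),s['wrist_force'],s['opening'],w['xyz'])
E
```

```text
[ 0.5591679  -0.18768243  0.22699724] [[-0.013  1.    -0.001]
 [ 1.     0.013  0.001]
 [ 0.001 -0.001 -1.   ]] [0.14975453 0.07788582 0.24274512] 0.60067978435838 [ 0.55891264 -0.10593827  0.38420065]
```

View pics/w1.png

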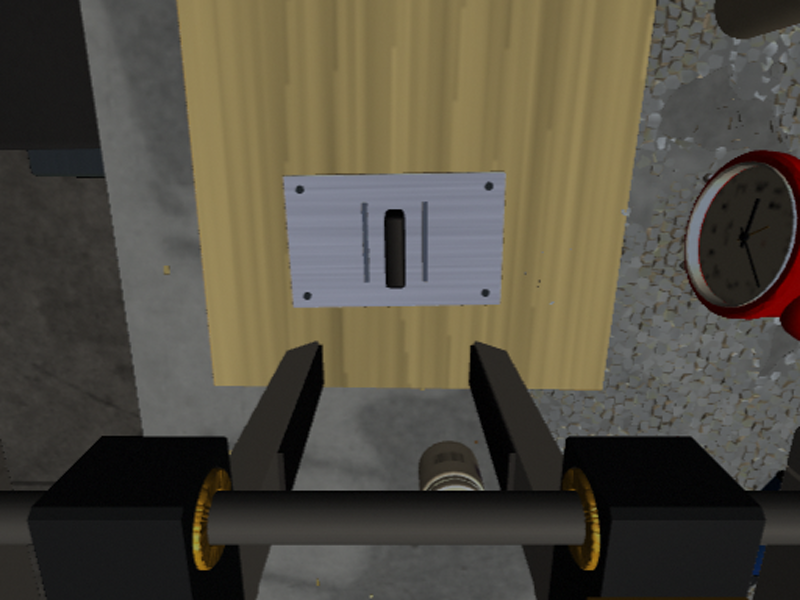

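The wrist view shows the plate corners at (283,176), (505,172), (500,303), (292,307) in the 800x600 picture, with the block top around (395,213)–(395,285). The open fingers are below it.

```bash
python3 - <<'E'
from h import *
w=load('wrist');k=.64
C=np.array([pt(w,u*k,v*k,.014) for u,v in[(283,176),(505,172),(500,304),(292,307)]])
print(C.round(4),C.mean(0)); e=C[1]+C[2]-C[0]-C[3];g=C[0]+C[1]-C[2]-C[3]
print(np.degrees(np.arctan2(e[1],e[0])),np.degrees(np.arctan2(-g[0],g[1])),np.linalg.norm(e)/2,np.linalg.norm(g)/2)
print([pt(w,u*k,v*k) for u,v in[(330,240),(395,230)]], [pt(w,u*k,v*k,.052) for u,v in[(395,210),(395,284)]])
E
```

```text
[[ 0.4782 -0.1303  0.014 ]
 [ 0.6367 -0.1257  0.014 ]
 [ 0.64   -0.2246  0.014 ]
 [ 0.4801 -0.2289  0.014 ]] [ 0.55874752 -0.17739122  0.014     ]
1.6087714251524388 1.5069893475914955 0.15933912196555744 0.0987970503715258
[array([ 0.51065919, -0.17627655,  0.01420647]), array([ 0.55873873, -0.16161942,  0.05360752])] [array([ 0.55859137, -0.14872042,  0.052     ]), array([ 0.55915036, -0.19896431,  0.052     ])]
```

Cover centre is (0.5587, -0.1774), yaw 1.55°. Depth puts the plate top at 0.014 and block top at 0.053, both as expected. Now I'll descend and grip.

Emit:
arm_command(steps=[[[11,-0.5,40],[0,0,-0.014]],[[0,0,50],[0,0,0]],[[0,0,50],[0,0,0]],[[0,0,25],[0,0,0]],[[0,0,14],[0,0,0]],[[0,0,4],[0,0,0]],[[0,0,0],[0,0,0]],[[0,0,0],[0,0,0]]])

```text
clock: 3.2
tcp_pos: [0.5603, -0.1783, 0.046]
tool_rot: [[-0.026, 1.0, 0.003], [1.0, 0.026, -0.001], [-0.001, 0.003, -1.0]]
wrist_force: [0.3, -0.0, -0.4]
opening: 0.6
grasp_force: 0.0
```

Emit:
arm_command(steps=[[[0,0,0],[0,0,0]],[[0,0,0],[0,0,0]],[[0,0,0],[0,0,0]],[[0,0,0],[0,0,0]],[[0,0,0],[0,0,0]],[[0,0,0],[0,0,0]],[[0,0,0],[0,0,0]],[[0,0,0],[0,0,0]]], gripper=1.0, force=45)

```text
clock: 4.2
tcp_pos: [0.5589, -0.1778, 0.0444]
tool_rot: [[-0.026, 1.0, -0.001], [1.0, 0.026, 0.0], [0.0, -0.001, -1.0]]
wrist_force: [-1.7, 1.4, 1.3]
opening: 0.148
grasp_force: 45.0
```

Gripped: the opening is 13.9 mm against a 14 mm block. I'll lift and carry it towards the box.

Emit:
arm_command(steps=[[[0,0,-15],[0,0,0]],[[0,0,-45],[0,0,0]],[[40,0,-45],[0,0,0]],[[55,5,-15],[0,0,0.007]],[[55,8,0],[0,0,0.007]],[[55,8,0],[0,0,0.007]],[[50,8,0],[0,0,0.005]],[[40,8,0],[0,0,0]]])

```text
clock: 5.2
tcp_pos: [0.5917, 0.1199, 0.1651]
tool_rot: [[-0.001, 1.0, 0.001], [1.0, 0.001, 0.0], [0.0, 0.001, -1.0]]
wrist_force: [-0.1, 0.1, -2.8]
opening: 0.146
grasp_force: 45.0
```

```bash
python3 - <<'E'
from h import *
manip.sense();shot('scene');w=shot('wrist');w=shot('wrist')
cv2.imwrite('pics/w2.png',cv2.resize(w['frame'][:,:,::-1],(800,600),interpolation=cv2.INTER_CUBIC))
s=manip.sense();print(s['tcp_pos'],s['tool_rot'].round(4),s['wrist_force'],s['opening'],w['xyz'])
E
```

```text
[0.59173258 0.11967499 0.16482028] [[-3.7e-03  1.0e+00  5.0e-04]
 [ 1.0e+00  3.7e-03  2.0e-04]
 [ 2.0e-04  5.0e-04 -1.0e+00]] [-0.03950066  0.374147   -2.37609304] 0.14735750435946582 [0.59187883 0.20416862 0.32263372]
```

View pics/w2.png

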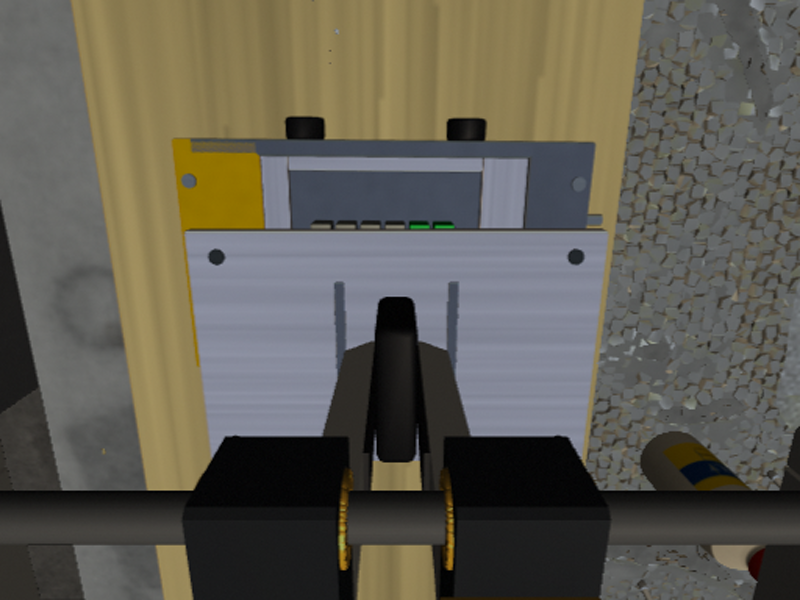

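The wrist view shows the cover's far edge from (186,230) to (606,229) and the box's +y outer edge from (174,138) to (594,143). The yellow lip's inner edge is near column 263 and the grey lip's near column 527. I'll zoom in for accurate edges.

```bash
python3 - <<'E'
from h import *
w=load('wrist');f=w['frame'][:,:,::-1]
L=cv2.resize(f[80:155,105:205],(800,600),interpolation=cv2.INTER_CUBIC)[:,:400]
out=np.hstack([cv2.resize(f[80:155,105:180],(400,400),interpolation=cv2.INTER_CUBIC),cv2.resize(f[80:155,320:395],(400,400),interpolation=cv2.INTER_CUBIC)])
cv2.imwrite('pics/w2c.png',out)
E
```

```text
(no output)
```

View pics/w2c.png

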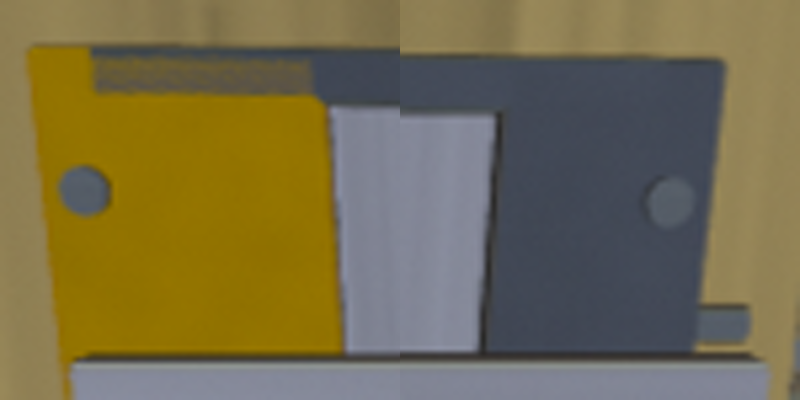

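```bash
python3 - <<'E'
from h import *
w=load('wrist');k=75/400
P=lambda u,v,z:pt(w,(105 if u<400 else 320-75)+u*k-.4,80+v*k-.4,z)
B=np.array([P(28,45,.069),P(725,60,.069),P(326,102,.069),P(501,112,.069)]);C=np.array([P(72,362,.1345),P(768,362,.1345)])
yaw=lambda a,b:np.degrees(np.arctan2(*(b-a)[1::-1]))
print(B.round(4),yaw(B[0],B[1]),yaw(B[2],B[3]),np.linalg.norm(B[1]-B[0]),np.linalg.norm(B[3]-B[2]))
print(C.round(4),yaw(*C),np.linalg.norm(C[1]-C[0]))
print('depth',pt(w,110+60*k,80+250*k),pt(w,105+200*k,80+390*k)) 
yb=np.radians(yaw(B[0],B[1]));R=np.array([[np.cos(yb),-np.sin(yb)],[np.sin(yb),np.cos(yb)]])
print('box centre',[(b[:2]-R@np.array(o)) for b,o in zip(B,[(-.1025,.06),(.1025,.06),(-.0605,.052),(.0705,.052)])])
yc=np.radians(yaw(*C));R=np.array([[np.cos(yc),-np.sin(yc)],[np.sin(yc),np.cos(yc)]])
print('cover centre',C.mean(0)[:2]-R@np.array([0,.05]),manip.sense()['tcp_pos'])
E
```

```text
[[0.4849 0.2059 0.069 ]
 [0.6881 0.2048 0.069 ]
 [0.5262 0.1983 0.069 ]
 [0.6571 0.1975 0.069 ]] -0.3242199483663698 -0.35745281726643496 0.20325082217668183 0.1308851997359179
[[0.5134 0.1722 0.1345]
 [0.6716 0.1728 0.1345]] 0.22912753006881456 0.1582829160314718
depth [0.49039536 0.17716649 0.06934163] [0.52727111 0.16887378 0.13439452]
box centre [array([0.5870369 , 0.14533024]), array([0.58528775, 0.14534014]), array([0.58639065, 0.14600419]), array([0.5862754 , 0.14592893])]
cover centre [0.59269511 0.12249884] [0.59173258 0.11967499 0.16482028]
```

Relative to the same camera, the box centre is (0.5863, 0.1457) with yaw -0.34°, and the cover centre is (0.5927, 0.1225) with yaw 0.23°. Box and cover heights check by depth (0.0693, 0.1344). The side clearance is only 2 mm, so I'll tilt the cover just above the opening and look again.

```bash
cat >> h.py <<'E'
BX=np.array([.5863,.1457,.008]);BY=-.34;OFF=np.array([.0010,.0024,0])  # cover(cam) minus TCP
def tcp(cx,cz,th,cy=0):
    "TCP pose for plate centre (mm, box frame) and tilt"
    t=np.radians(th);c=np.array([cx,cy,cz])+33.4*np.array([-np.sin(t),0,np.cos(t)])
    return BX+Ro.from_euler('z',BY,degrees=True).as_matrix()@c/1000-OFF, goal(BY,th)
E
python3 - <<'E'
from h import *
p,R=tcp(23,92,15);print(p,manip.sense()['tcp_pos'],manip.sense()['tool_rot'].round(4));plan(p,R,4)
E
```

```text
[0.59965519 0.14321481 0.13226192] [0.59173258 0.11967499 0.16482028] [[-3.7e-03  1.0e+00  5.0e-04]
 [ 1.0e+00  3.7e-03  2.0e-04]
 [ 2.0e-04  5.0e-04 -1.0e+00]]
[[5.9, 2.0, 8.1], [-0.0653, -0.0004, 0.0024]]
[[5.9, 1.4, 8.3], [-0.0653, -0.0004, 0.0024]]
[[5.9, 0.9, 8.3], [-0.0653, -0.0004, 0.0024]]
[[5.9, 0.3, 8.4], [-0.0653, -0.0004, 0.0024]]
```

Emit:
arm_command(steps=[[[5.9,2,0],[-0.0653,0,0.0024]],[[5.9,1.4,8],[-0.0653,0,0.0024]],[[5.9,0.9,9],[-0.0653,0,0.0024]],[[5.9,0.3,9],[-0.0653,0,0.0024]],[[0,0,7],[0,0,0]],[[0,0,0],[0,0,0]],[[0,0,0],[0,0,0]],[[0,0,0],[0,0,0]]])

```text
clock: 6.35
tcp_pos: [0.6025, 0.1408, 0.1329]
tool_rot: [[0.01, 0.966, 0.259], [1.0, -0.01, -0.001], [0.001, 0.259, -0.966]]
wrist_force: [-0.5, 0.9, -2.4]
opening: 0.151
grasp_force: 45.0
```

```bash
python3 - <<'E'
from h import *
w=shot('wrist');s=manip.sense();print(s['tcp_pos'],s['tool_rot'].round(4),s['wrist_force'],s['opening'])
print(tcp(23,92,15)[0])
f=w['frame'][:,:,::-1]
a=cv2.resize(f[60:240,90:420],(800,436),interpolation=cv2.INTER_CUBIC)
cv2.imwrite('pics/w3.png',a)
E
```

```text
[0.60230287 0.14089575 0.13275472] [[ 0.0098  0.9658  0.2589]
 [ 1.     -0.0098 -0.0013]
 [ 0.0013  0.2589 -0.9659]] [ 1.12560171  0.41065741 -3.91439043] 0.14794223755193356
[0.59965519 0.14321481 0.13226192]
```

View pics/w3.png

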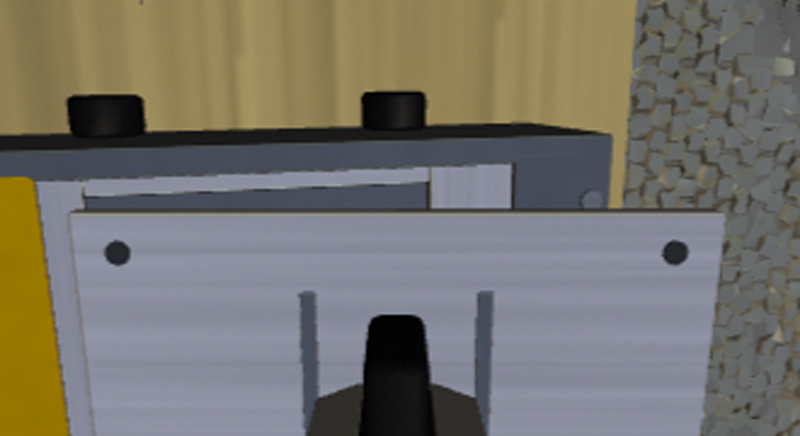

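The tipped cover's far edge runs (72,214)–(723,214) in this crop. The inner wall's top edge runs from the yellow-lip corner (36,180) to the grey-lip corner (512,163).

```bash
python3 - <<'E'
from h import *
w=load('wrist');s=manip.sense();T=s['tcp_pos'];R=s['tool_rot'];k=330/800
U=lambda u,v:(90+u*k-.3,60+v*k-.3)
def pl(u,v,q,n):
    o,d=ray(w,*U(u,v));return o+d*(n@(q-o))/(n@d)
C=np.array([pl(u,v,T+.0304*R[:,2],R[:,2]) for u,v in[(72,214),(723,214)]])
print('cover corners in tool',((C-T)@R).round(4), np.linalg.norm(C[1]-C[0]))
print('yaw cover',np.degrees(np.arctan2(*(C[1]-C[0])[1::-1])),'world',C.round(4))
B=np.array([pt(w,*U(u,v),.069) for u,v in[(36,180),(512,163)]])
y=np.degrees(np.arctan2(*(B[1]-B[0])[1::-1]));print('box',B.round(4),y,np.linalg.norm(B[1]-B[0]))
Rb=Ro.from_euler('z',y,degrees=True).as_matrix()
print('centre',[b-Rb@np.array(o) for b,o in zip(B,[(-.0605,.052,.069),(.0705,.052,.069)])])
print('cover in box',((C-B[0])@Rb+[-.0605,.052,.061]).round(4))
E
```

```text
cover corners in tool [[ 0.0501 -0.0774  0.0304]
 [ 0.05    0.0796  0.0304]] 0.1569304181913622
yaw cover -0.6271385381834707 world [[0.5359 0.1917 0.0834]
 [0.6875 0.1901 0.1241]]
box [[0.5266 0.1985 0.069 ]
 [0.656  0.1978 0.069 ]] -0.3174205701007874 0.12940917116433812
centre [array([5.86763472e-01, 1.46206374e-01, 1.38777878e-17]), array([5.85172667e-01, 1.46215187e-01, 1.38777878e-17])]
cover in box [[-0.0511  0.0453  0.0754]
 [ 0.1005  0.0444  0.1161]]
```

```bash
python3 - <<'E'
from h import *
w=load('wrist')
for i in range(3):
    s=manip.sense();T=s['tcp_pos'];R=s['tool_rot']
    print(s['clock'],T.round(4),((w['xyz']-T)@R).round(4),Ro.from_matrix(R.T@w['attitude']).as_rotvec().round(4))
    w=viewer.camera('wrist')
E
```

```text
6.4 [0.6023 0.1409 0.1328] [ 0.0825  0.0007 -0.1573] [2.067  2.0685 0.2973]
6.45 [0.6022 0.141  0.1327] [ 0.0825  0.0007 -0.1573] [2.0671 2.0684 0.2974]
6.5 [0.602  0.141  0.1325] [ 0.0825  0.0007 -0.1573] [2.067  2.0685 0.2973]
```

The arm was still settling at the first look. The static look now is consistent, and it asks for about +5 mm in y and +0.3° yaw. I'll correct at height and then descend.

```bash
sed -i 's/^BX=.*/BX=np.array([.5862,.1460,.008]);BY=-.33;OFF=np.array([.0012,.0003,0])/' h.py; python3 - <<'E'
from h import *
p,R=tcp(23,84,15);print(p);plan(p,R,2)
print('then');plan(tcp(22,62,15)[0],R,2,p,R)
E
```

```text
[0.59935521 0.14561732 0.12426192]
[[2.3, -2.3, 3.6], [-0.0002, -0.0001, -0.002]]
[[2.3, -2.3, 3.6], [-0.0002, -0.0001, -0.002]]
then
[[0.0, -3.3, 10.5], [0.0, 0.0, 0.0]]
[[0.0, -3.3, 10.5], [0.0, 0.0, 0.0]]
```

Emit:
arm_command(steps=[[[2.3,-2,1],[0,0,-0.002]],[[2.4,-2,2],[0,0,-0.002]],[[0,0,2],[0,0,0]],[[0,0,0],[0,0,0]],[[0,0,0],[0,0,0]],[[0,0,0],[0,0,0]],[[0,0,0],[0,0,0]],[[0,0,0],[0,0,0]]])

```text
clock: 7.55
tcp_pos: [0.5992, 0.1458, 0.1264]
tool_rot: [[0.006, 0.966, 0.258], [1.0, -0.005, -0.001], [0.0, 0.258, -0.966]]
wrist_force: [0.6, -0.2, -3.3]
opening: 0.147
grasp_force: 45.0
```

```bash
cat >> h.py <<'E'
def rel():
    "cover centre in box frame (mm), tilt, yaw err, from the TCP; wrist force in box frame"
    s=manip.sense();R=s['tool_rot'];T=s['tcp_pos'];Rb=Ro.from_euler('z',BY,degrees=True).as_matrix()
    c=(T+OFF+.0334*R[:,2]-BX)@Rb*1000
    print('c',c.round(2),'tilt',np.degrees(np.arcsin(R[2,1])).round(2),'roll',np.degrees(R[2,0]).round(2),'yawerr',(np.degrees(np.arctan2(R[1,1],R[0,1]))-BY).round(2),'F',(s['wrist_force']@Rb).round(1),'M',s['ft_torque'].round(2),'t',s['clock'])
E
python3 - <<'E'
from h import *
rel()
w=shot('wrist');f=w['frame'][:,:,::-1]
cv2.imwrite('pics/w4.png',cv2.resize(f[60:240,90:420],(800,436),interpolation=cv2.INTER_CUBIC))
rel()
E
```

```text
c [22.79  0.18 86.16] tilt 14.97 roll 0.01 yawerr 0.0 F [ 0.6 -0.2 -3.3] M [-0.07  0.32  0.  ] t 7.55
c [22.8   0.18 86.15] tilt 14.97 roll 0.01 yawerr 0.0 F [ 0.3 -0.4 -3.1] M [-0.01  0.35  0.  ] t 7.6
```

View pics/w4.png

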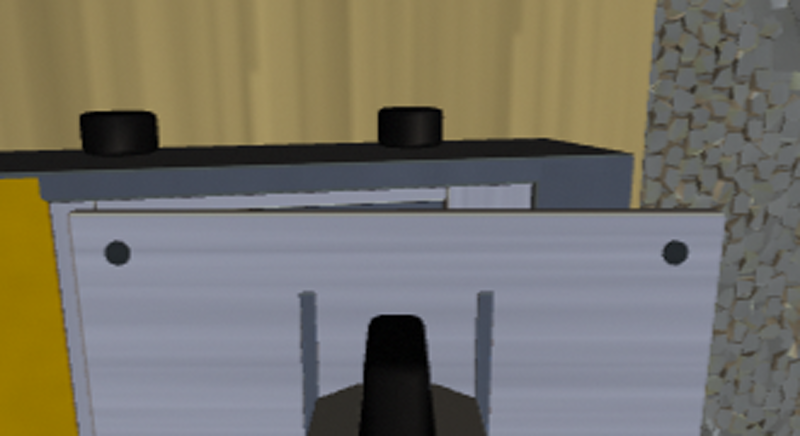

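The gap between the inner wall edge, (50,202)–(533,183), and the cover's low corner (72,214) is now small. I'll check it numerically.

```bash
python3 - <<'E'
from h import *
w=load('wrist');s=manip.sense();T=s['tcp_pos'];R=s['tool_rot'];k=330/800
U=lambda u,v:(90+u*k-.3,60+v*k-.3)
def pl(u,v,q,n):
    o,d=ray(w,*U(u,v));return o+d*(n@(q-o))/(n@d)
C=np.array([pl(u,v,T+.0304*R[:,2],R[:,2]) for u,v in[(72,214),(723,214)]])
B=np.array([pt(w,*U(u,v),.069) for u,v in[(50,202),(534,183)]])
y=np.degrees(np.arctan2(*(B[1]-B[0])[1::-1]));print('box',B.round(4),y,np.linalg.norm(B[1]-B[0]))
Rb=Ro.from_euler('z',y,degrees=True).as_matrix()
print('cover in box',((C-B[0])@Rb+[-.0605,.052,.061]).round(4), 'grey corner', ((B[1]-B[0])@Rb)[0]-.0605)
plan(*tcp(21,62,15),3)
E
```

```text
box [[0.5266 0.1984 0.069 ]
 [0.6566 0.1978 0.069 ]] -0.2523866381308086 0.1300441139453794
cover in box [[-0.0547  0.0501  0.069 ]
 [ 0.0969  0.0498  0.1095]] grey corner 0.06954411394537938
[[-0.1, -2.7, 7.6], [-0.0002, -0.0001, 0.0]]
[[-0.1, -2.7, 7.6], [-0.0002, -0.0001, 0.0]]
[[-0.1, -2.7, 7.6], [-0.0002, -0.0001, 0.0]]
```

The cover edge is at 50.0 / 49.8 mm, wanted 50, so the sides are centred to within 0.5 mm. I'll lower part way and check the force.

Emit:
arm_command(steps=[[[0,-0.9,2.7],[0,0,0]],[[0,-0.9,2.7],[0,0,0]],[[0,-0.9,2.7],[0,0,0]],[[0,-0.9,2.7],[0,0,0]],[[0,0,0],[0,0,0]],[[0,0,0],[0,0,0]],[[0,0,0],[0,0,0]],[[0,0,0],[0,0,0]]])

```text
clock: 8.6
tcp_pos: [0.5986, 0.1458, 0.1152]
tool_rot: [[0.006, 0.966, 0.258], [1.0, -0.005, -0.001], [0.0, 0.259, -0.966]]
wrist_force: [0.7, -0.1, -3.4]
opening: 0.142
grasp_force: 45.0
```

```bash
python3 - <<'E'
from h import *
rel();plan(*tcp(21,62.5,15),4)
E
```

```text
c [22.18  0.21 74.89] tilt 14.98 roll 0.01 yawerr 0.0 F [ 0.7 -0.1 -3.4] M [-0.1   0.32 -0.04] t 8.6
[[-0.1, -1.1, 2.9], [-0.0001, -0.0001, 0.0]]
[[-0.1, -1.1, 2.9], [-0.0001, -0.0001, 0.0]]
[[-0.1, -1.1, 2.9], [-0.0001, -0.0001, 0.0]]
[[-0.1, -1.1, 2.9], [-0.0001, -0.0001, 0.0]]
```

No contact. I'll go down the rest and start feeding under the yellow lip.

Emit:
arm_command(steps=[[[-0.1,-1.1,2.9],[0,0,0]],[[-0.1,-1.1,2.9],[0,0,0]],[[0,-1.1,2.9],[0,0,0]],[[0,-1.1,2.9],[0,0,0]],[[0,0,0],[0,0,0]],[[0,-4.8,-1.3],[0,0,0]],[[0,-4.8,-1.3],[0,0,0]],[[0,0,0],[0,0,0]]])

```text
clock: 9.6
tcp_pos: [0.5866, 0.1457, 0.1027]
tool_rot: [[0.005, 0.966, 0.258], [1.0, -0.005, -0.001], [0.0, 0.258, -0.966]]
wrist_force: [-0.1, -0.7, -2.6]
opening: 0.146
grasp_force: 45.0
```

```bash
python3 - <<'E'
from h import *
rel();plan(*tcp(-13,62,15),6)
E
```

```text
c [1.024e+01 5.000e-02 6.238e+01] tilt 14.94 roll 0.01 yawerr 0.01 F [-0.1 -0.7 -2.6] M [-0.05  0.29 -0.01] t 9.6
[[-0.0, -3.8, -0.9], [-0.0002, -0.0, 0.0]]
[[-0.0, -3.8, -0.9], [-0.0002, -0.0, 0.0]]
[[-0.0, -3.8, -0.9], [-0.0002, -0.0, 0.0]]
[[-0.0, -3.8, -0.9], [-0.0002, -0.0, 0.0]]
[[-0.0, -3.8, -0.9], [-0.0002, -0.0, 0.0]]
[[-0.0, -3.8, -0.9], [-0.0002, -0.0, 0.0]]
```

Emit:
arm_command(steps=[[[0,-3.8,-0.9],[0,0,0]],[[0,-3.8,-0.9],[0,0,0]],[[0,-3.8,-0.9],[0,0,0]],[[0,-3.8,-0.9],[0,0,0]],[[0,-3.8,-0.9],[0,0,0]],[[0,-3.5,-0.8],[0,0,0]],[[0,0,0],[0,0,0]],[[0,0,0],[0,0,0]]])

```text
clock: 10.6
tcp_pos: [0.5643, 0.1458, 0.1021]
tool_rot: [[0.006, 0.966, 0.259], [1.0, -0.006, -0.001], [0.0, 0.259, -0.966]]
wrist_force: [0.0, 0.3, -3.0]
opening: 0.145
grasp_force: 45.0
```

```bash
python3 - <<'E'
from h import *
rel()
p,R=tcp(-12.7,54.5,10);plan(p,R,4);print();plan(*tcp(-12.1,48,5),4,p,R)
E
```

```text
c [-1.204e+01  3.000e-02  6.187e+01] tilt 14.99 roll 0.02 yawerr 0.0 F [ 0.   0.3 -3. ] M [-0.08  0.32  0.02] t 10.6
[[-0.0, 0.1, 1.8], [0.0218, -0.0001, 0.0]]
[[-0.0, 0.1, 1.8], [0.0218, -0.0001, 0.0]]
[[-0.0, 0.2, 1.8], [0.0218, -0.0001, 0.0]]
[[-0.0, 0.2, 1.8], [0.0218, -0.0001, 0.0]]

[[0.0, 0.6, 1.7], [0.0218, 0.0, -0.0]]
[[0.0, 0.6, 1.6], [0.0218, 0.0, -0.0]]
[[0.0, 0.7, 1.6], [0.0218, 0.0, -0.0]]
[[0.0, 0.7, 1.6], [0.0218, 0.0, -0.0]]
```

Still force-free. I'll lower the far end past the grey lip by rotating about the low end.

Emit:
arm_command(steps=[[[0,0.1,1.8],[0.0218,0,0]],[[0,0.1,1.8],[0.0218,0,0]],[[0,0.2,1.8],[0.0218,0,0]],[[0,0.2,1.8],[0.0218,0,0]],[[0,0.6,1.7],[0.0218,0,0]],[[0,0.6,1.6],[0.0218,0,0]],[[0,0,0],[0,0,0]],[[0,0,0],[0,0,0]]])

```text
clock: 11.6
tcp_pos: [0.5679, 0.1458, 0.092]
tool_rot: [[0.006, 0.992, 0.13], [1.0, -0.006, -0.001], [0.0, 0.13, -0.992]]
wrist_force: [-0.2, -0.3, -3.3]
opening: 0.147
grasp_force: 45.0
```

```bash
python3 - <<'E'
from h import *
rel()
p,R=tcp(-12,40.5,0);plan(p,R,6)
E
```

```text
c [-1.273e+01  1.000e-02  5.084e+01] tilt 7.46 roll 0.01 yawerr 0.01 F [-0.2 -0.3 -3.3] M [-0.08  0.2  -0.04] t 11.6
[[-0.0, 0.6, 1.8], [0.0217, -0.0, 0.0]]
[[-0.0, 0.7, 1.8], [0.0217, -0.0, 0.0]]
[[-0.0, 0.7, 1.7], [0.0217, -0.0, 0.0]]
[[-0.0, 0.7, 1.7], [0.0217, -0.0, 0.0]]
[[-0.0, 0.8, 1.7], [0.0217, -0.0, 0.0]]
[[-0.0, 0.8, 1.7], [0.0217, -0.0, 0.0]]
```

Emit:
arm_command(steps=[[[0,0.6,1.8],[0.0217,0,0]],[[0,0.7,1.8],[0.0217,0,0]],[[0,0.7,1.7],[0.0217,0,0]],[[0,0.7,1.7],[0.0217,0,0]],[[0,0.8,1.7],[0.0217,0,0]],[[0,0.8,1.7],[0.0217,0,0]],[[0,0,0],[0,0,0]],[[0,0,0],[0,0,0]]])

```text
clock: 12.6
tcp_pos: [0.5731, 0.1458, 0.0819]
tool_rot: [[0.006, 1.0, -0.0], [1.0, -0.006, 0.0], [0.0, -0.0, -1.0]]
wrist_force: [0.5, 0.1, -2.8]
opening: 0.148
grasp_force: 45.0
```

```bash
python3 - <<'E'
from h import *
rel()
E
```

```text
c [-1.195e+01  2.000e-02  4.051e+01] tilt -0.0 roll 0.01 yawerr 0.01 F [ 0.5  0.1 -2.8] M [-0.11  0.08  0.  ] t 12.6
```

The cover is flat and clear of both lips, about 2.5 mm above the ledges. I'll lower a little and slide under the grey lip, short of the earliest stop position.

Emit:
arm_command(steps=[[[0,0,0.5],[0,0,0]],[[0,0,0.5],[0,0,0]],[[0,0,0.5],[0,0,0]],[[0,1.5,0],[0,0,0]],[[0,1.5,0],[0,0,0]],[[0,1.5,0],[0,0,0]],[[0,1.0,0],[0,0,0]],[[0,0,0],[0,0,0]]])

```text
clock: 13.6
tcp_pos: [0.5788, 0.1457, 0.0805]
tool_rot: [[0.006, 1.0, 0.0], [1.0, -0.006, 0.0], [0.0, 0.0, -1.0]]
wrist_force: [-0.7, -0.3, -2.9]
opening: 0.146
grasp_force: 45.0
```

Emit:
arm_command(steps=[[[0,0,0.2],[0,0,0]],[[0,0,0],[0,0,0]],[[0,0,0.2],[0,0,0]],[[0,0,0],[0,0,0]],[[0,0,0.2],[0,0,0]],[[0,0,0],[0,0,0]],[[0,0,0],[0,0,0]],[[0,0,0],[0,0,0]]])

```text
clock: 14.6
tcp_pos: [0.5787, 0.1457, 0.0799]
tool_rot: [[0.006, 1.0, 0.0], [1.0, -0.006, 0.0], [0.0, 0.0, -1.0]]
wrist_force: [-0.0, -0.9, -2.5]
opening: 0.145
grasp_force: 45.0
```

```bash
python3 - <<'E'
from h import *
rel()
E
```

```text
c [-6.330e+00  1.000e-02  3.853e+01] tilt 0.01 roll 0.01 yawerr 0.01 F [-0.  -0.9 -2.5] M [-0.08  0.05  0.03] t 14.6
```

Emit:
arm_command(steps=[[[0,0,0.2],[0,0,0]],[[0,0,0],[0,0,0]],[[0,0,0.2],[0,0,0]],[[0,0,0],[0,0,0]],[[0,0,0.2],[0,0,0]],[[0,0,0],[0,0,0]],[[0,0,0.2],[0,0,0]],[[0,0,0],[0,0,0]]])

```text
clock: 15.6
tcp_pos: [0.5787, 0.1458, 0.0794]
tool_rot: [[0.006, 1.0, 0.0], [1.0, -0.006, 0.0], [0.0, 0.0, -1.0]]
wrist_force: [-1.4, -0.2, -0.5]
opening: 0.147
grasp_force: 45.0
```

```bash
python3 - <<'E'
from h import *
rel()
E
```

```text
c [-6.320e+00  3.000e-02  3.796e+01] tilt 0.01 roll 0.01 yawerr 0.01 F [-1.4 -0.3 -0.5] M [-0.07  0.24 -0.02] t 15.6
```

Contact is at z ≈ 38.0 mm, exactly as expected for resting on the ledges, with stiffness around 10 N/mm. I'll slide +x in small steps and watch the force.

Emit:
arm_command(steps=[[[0,0.5,0],[0,0,0]],[[0,0.5,0],[0,0,0]],[[0,0.5,0],[0,0,0]],[[0,0.2,0],[0,0,0]],[[0,0,0],[0,0,0]],[[0,0,0],[0,0,0]],[[0,0,0],[0,0,0]],[[0,0,0],[0,0,0]]])

```text
clock: 16.6
tcp_pos: [0.5803, 0.1458, 0.0793]
tool_rot: [[0.006, 1.0, 0.0], [1.0, -0.006, 0.0], [0.0, 0.0, -1.0]]
wrist_force: [-4.4, -0.2, 6.0]
opening: 0.145
grasp_force: 45.0
```

The force is friction from resting too heavily (vertical 9 N). I'll ease up 0.6 mm and continue.

Emit:
arm_command(steps=[[[0,0,-0.6],[0,0,0]],[[0,0,0],[0,0,0]],[[0,0.4,0],[0,0,0]],[[0,0.4,0],[0,0,0]],[[0,0.4,0],[0,0,0]],[[0,0,0],[0,0,0]],[[0,0,0],[0,0,0]],[[0,0,0],[0,0,0]]])

```text
clock: 17.6
tcp_pos: [0.5816, 0.1457, 0.0795]
tool_rot: [[0.006, 1.0, 0.0], [1.0, -0.006, 0.0], [0.0, 0.0, -1.0]]
wrist_force: [0.1, -1.2, -2.7]
opening: 0.147
grasp_force: 45.0
```

Emit:
arm_command(steps=[[[0,0.3,0],[0,0,0]],[[0,0.3,0],[0,0,0]],[[0,0.3,0],[0,0,0]],[[0,0.3,0],[0,0,0]],[[0,0.2,0],[0,0,0]],[[0,0,0],[0,0,0]],[[0,0,0],[0,0,0]],[[0,0,0],[0,0,0]]])

```text
clock: 18.6
tcp_pos: [0.5829, 0.1457, 0.0797]
tool_rot: [[0.006, 1.0, 0.0], [1.0, -0.006, 0.0], [0.0, 0.0, -1.0]]
wrist_force: [0.5, 1.0, -2.3]
opening: 0.145
grasp_force: 45.0
```

Emit:
arm_command(steps=[[[0,0.3,0],[0,0,0]],[[0,0.3,0],[0,0,0]],[[0,0.3,0],[0,0,0]],[[0,0.3,0],[0,0,0]],[[0,0.2,0],[0,0,0]],[[0,0,0],[0,0,0]],[[0,0,0],[0,0,0]],[[0,0,0],[0,0,0]]])

```text
clock: 19.6
tcp_pos: [0.5843, 0.1457, 0.0797]
tool_rot: [[0.006, 1.0, 0.0], [1.0, -0.006, 0.0], [0.0, 0.0, -1.0]]
wrist_force: [-0.1, -0.4, -2.9]
opening: 0.146
grasp_force: 45.0
```

Emit:
arm_command(steps=[[[0,0.3,0],[0,0,0]],[[0,0.3,0],[0,0,0]],[[0,0.3,0],[0,0,0]],[[0,0.3,0],[0,0,0]],[[0,0.2,0],[0,0,0]],[[0,0,0],[0,0,0]],[[0,0,0],[0,0,0]],[[0,0,0],[0,0,0]]])

```text
clock: 20.6
tcp_pos: [0.5857, 0.1457, 0.0797]
tool_rot: [[0.006, 1.0, 0.0], [1.0, -0.006, 0.0], [0.0, 0.0, -1.0]]
wrist_force: [-0.2, 0.9, -3.2]
opening: 0.147
grasp_force: 45.0
```

Emit:
arm_command(steps=[[[0,0.3,0],[0,0,0]],[[0,0.3,0],[0,0,0]],[[0,0.3,0],[0,0,0]],[[0,0.3,0],[0,0,0]],[[0,0.2,0],[0,0,0]],[[0,0,0],[0,0,0]],[[0,0,0],[0,0,0]],[[0,0,0],[0,0,0]]])

```text
clock: 21.6
tcp_pos: [0.5872, 0.1457, 0.0797]
tool_rot: [[0.006, 1.0, 0.0], [1.0, -0.006, 0.0], [0.0, 0.0, -1.0]]
wrist_force: [0.5, -0.8, -2.8]
opening: 0.145
grasp_force: 45.0
```

Emit:
arm_command(steps=[[[0,0.3,0],[0,0,0]],[[0,0.3,0],[0,0,0]],[[0,0.3,0],[0,0,0]],[[0,0.3,0],[0,0,0]],[[0,0.2,0],[0,0,0]],[[0,0,0],[0,0,0]],[[0,0,0],[0,0,0]],[[0,0,0],[0,0,0]]])

```text
clock: 22.6
tcp_pos: [0.5885, 0.1457, 0.0797]
tool_rot: [[0.006, 1.0, 0.0], [1.0, -0.006, 0.0], [0.0, 0.0, -1.0]]
wrist_force: [-0.3, -0.2, -2.9]
opening: 0.147
grasp_force: 45.0
```

Emit:
arm_command(steps=[[[0,0.3,0],[0,0,0]],[[0,0.3,0],[0,0,0]],[[0,0.3,0],[0,0,0]],[[0,0.3,0],[0,0,0]],[[0,0.2,0],[0,0,0]],[[0,0,0],[0,0,0]],[[0,0,0],[0,0,0]],[[0,0,0],[0,0,0]]])

```text
clock: 23.6
tcp_pos: [0.59, 0.1457, 0.0797]
tool_rot: [[0.006, 1.0, 0.0], [1.0, -0.006, 0.0], [0.0, 0.0, -1.0]]
wrist_force: [-1.3, 0.8, -3.5]
opening: 0.15
grasp_force: 45.0
```

Emit:
arm_command(steps=[[[0,0.3,0],[0,0,0]],[[0,0.3,0],[0,0,0]],[[0,0.3,0],[0,0,0]],[[0,0,0],[0,0,0]],[[0,0,0],[0,0,0]],[[0,0,0],[0,0,0]],[[0,0,0],[0,0,0]],[[0,0,0],[0,0,0]]])

```text
clock: 24.6
tcp_pos: [0.5908, 0.1457, 0.0797]
tool_rot: [[0.006, 1.0, 0.0], [1.0, -0.006, 0.0], [0.0, 0.0, -1.0]]
wrist_force: [-0.0, 0.9, -2.5]
opening: 0.146
grasp_force: 45.0
```

Emit:
arm_command(steps=[[[0,0.3,0],[0,0,0]],[[0,0.3,0],[0,0,0]],[[0,0.3,0],[0,0,0]],[[0,0.3,0],[0,0,0]],[[0,0.2,0],[0,0,0]],[[0,0,0],[0,0,0]],[[0,0,0],[0,0,0]],[[0,0,0],[0,0,0]]])

```text
clock: 25.6
tcp_pos: [0.5923, 0.1457, 0.0797]
tool_rot: [[0.006, 1.0, 0.0], [1.0, -0.006, 0.0], [0.0, 0.0, -1.0]]
wrist_force: [0.0, -0.5, -3.0]
opening: 0.148
grasp_force: 45.0
```

Emit:
arm_command(steps=[[[0,0.3,0],[0,0,0]],[[0,0.3,0],[0,0,0]],[[0,0.3,0],[0,0,0]],[[0,0.3,0],[0,0,0]],[[0,0.2,0],[0,0,0]],[[0,0,0],[0,0,0]],[[0,0,0],[0,0,0]],[[0,0,0],[0,0,0]]])

```text
clock: 26.6
tcp_pos: [0.5937, 0.1456, 0.0797]
tool_rot: [[0.006, 1.0, 0.0], [1.0, -0.006, 0.0], [0.0, 0.0, -1.0]]
wrist_force: [-0.1, -0.1, -2.2]
opening: 0.149
grasp_force: 45.0
```

Emit:
arm_command(steps=[[[0,0.3,0],[0,0,0]],[[0,0.3,0],[0,0,0]],[[0,0.3,0],[0,0,0]],[[0,0.3,0],[0,0,0]],[[0,0.2,0],[0,0,0]],[[0,0,0],[0,0,0]],[[0,0,0],[0,0,0]],[[0,0,0],[0,0,0]]])

```text
clock: 27.6
tcp_pos: [0.595, 0.1457, 0.0797]
tool_rot: [[0.006, 1.0, 0.0], [1.0, -0.006, 0.0], [0.0, 0.0, -1.0]]
wrist_force: [-0.4, 0.8, -3.1]
opening: 0.147
grasp_force: 45.0
```

Emit:
arm_command(steps=[[[0,0.3,0],[0,0,0]],[[0,0.3,0],[0,0,0]],[[0,0.3,0],[0,0,0]],[[0,0.3,0],[0,0,0]],[[0,0,0],[0,0,0]],[[0,0,0],[0,0,0]],[[0,0,0],[0,0,0]],[[0,0,0],[0,0,0]]])

```text
clock: 28.6
tcp_pos: [0.5962, 0.1456, 0.0797]
tool_rot: [[0.006, 1.0, 0.0], [1.0, -0.006, 0.0], [0.0, 0.0, -1.0]]
wrist_force: [-0.2, 0.1, -2.7]
opening: 0.149
grasp_force: 45.0
```

Emit:
arm_command(steps=[[[0,0.3,0],[0,0,0]],[[0,0.3,0],[0,0,0]],[[0,0.3,0],[0,0,0]],[[0,0.3,0],[0,0,0]],[[0,0,0],[0,0,0]],[[0,0,0],[0,0,0]],[[0,0,0],[0,0,0]],[[0,0,0],[0,0,0]]])

```text
clock: 29.6
tcp_pos: [0.597, 0.1456, 0.0795]
tool_rot: [[0.006, 1.0, -0.001], [1.0, -0.006, 0.0], [0.0, -0.001, -1.0]]
wrist_force: [-2.9, -0.8, -1.9]
opening: 0.146
grasp_force: 45.0
```

The stop is found: -2.9 N with the motion halted. I'll push a further 0.8 mm to reach about 10 N and hold.

Emit:
arm_command(steps=[[[0,0.4,0],[0,0,0]],[[0,0.4,0],[0,0,0]],[[0,0,0],[0,0,0]],[[0,0,0],[0,0,0]],[[0,0,0],[0,0,0]],[[0,0,0],[0,0,0]],[[0,0,0],[0,0,0]],[[0,0,0],[0,0,0]]])

```text
clock: 30.6
tcp_pos: [0.597, 0.1456, 0.0795]
tool_rot: [[0.005, 1.0, -0.003], [1.0, -0.005, -0.0], [-0.0, -0.003, -1.0]]
wrist_force: [-6.2, -0.5, 0.7]
opening: 0.146
grasp_force: 45.0
```

Emit:
arm_command(steps=[[[0,0.4,-0.2],[0,0,0]],[[0,0.4,0],[0,0,0]],[[0,0,0],[0,0,0]],[[0,0,0],[0,0,0]],[[0,0,0],[0,0,0]],[[0,0,0],[0,0,0]],[[0,0,0],[0,0,0]],[[0,0,0],[0,0,0]]])

```text
clock: 31.6
tcp_pos: [0.5971, 0.1456, 0.0796]
tool_rot: [[0.005, 1.0, -0.004], [1.0, -0.005, -0.0], [-0.0, -0.004, -1.0]]
wrist_force: [-7.2, 0.3, 0.9]
opening: 0.147
grasp_force: 45.0
```

```bash
python3 - <<'E'
from h import *
rel()
E
```

```text
c [ 1.193e+01 -1.000e-02  3.823e+01] tilt -0.25 roll -0.01 yawerr 0.02 F [-7.2  0.3  0.9] M [-0.13  1.29  0.  ] t 31.6
```

Emit:
arm_command(steps=[[[0,0.4,0],[0,0,0]],[[0,0.4,0],[0,0,0]],[[0,0,0],[0,0,0]],[[0,0,0],[0,0,0]],[[0,0,0],[0,0,0]],[[0,0,0],[0,0,0]],[[0,0,0],[0,0,0]],[[0,0,0],[0,0,0]]])

```text
clock: 32.6
tcp_pos: [0.5971, 0.1456, 0.0797]
tool_rot: [[0.005, 1.0, -0.006], [1.0, -0.005, -0.0], [-0.0, -0.006, -1.0]]
wrist_force: [-9.7, -1.2, 3.3]
opening: 0.148
grasp_force: 45.0
```

The push is about 10 N, held over half a second. I'll relax the push, then release with a partial opening (the fingers must clear the lips).

Emit:
arm_command(steps=[[[0,-0.6,0],[0,0,0]],[[0,-0.6,0],[0,0,0]],[[0,-0.5,0],[0,0,0]],[[0,-0.4,0],[0,0,0]],[[0,0,0],[0,0,0]],[[0,0,0],[0,0,0]],[[0,0,0],[0,0,0]],[[0,0,0],[0,0,0]]])

```text
clock: 33.6
tcp_pos: [0.597, 0.1456, 0.0795]
tool_rot: [[0.006, 1.0, -0.002], [1.0, -0.006, 0.0], [0.0, -0.002, -1.0]]
wrist_force: [-5.0, 0.2, -0.8]
opening: 0.145
grasp_force: 45.0
```

```bash
python3 - <<'E'
from h import *
rel()
E
```

```text
c [ 1.193e+01 -2.000e-02  3.810e+01] tilt -0.1 roll 0.0 yawerr 0.01 F [-5.   0.2 -0.8] M [-0.1   1.08  0.05] t 33.6
```

Emit:
arm_command(steps=[[[0,-0.4,0],[0,0,0]],[[0,-0.4,0],[0,0,0]],[[0,0,0],[0,0,0]],[[0,0,0],[0,0,0]],[[0,0,0],[0,0,0]],[[0,0,0],[0,0,0]],[[0,0,0],[0,0,0]],[[0,0,0],[0,0,0]]])

```text
clock: 34.6
tcp_pos: [0.5969, 0.1457, 0.0799]
tool_rot: [[0.006, 1.0, 0.0], [1.0, -0.006, 0.0], [0.0, 0.0, -1.0]]
wrist_force: [-3.2, -0.6, -3.2]
opening: 0.146
grasp_force: 45.0
```

Emit:
arm_command(steps=[[[0,-0.2,0.2],[0,0,0]],[[0,0,0.2],[0,0,0]],[[0,0,0],[0,0,0]],[[0,0,0],[0,0,0]],[[0,0,0],[0,0,0]],[[0,0,0],[0,0,0]],[[0,0,0],[0,0,0]],[[0,0,0],[0,0,0]]])

```text
clock: 35.6
tcp_pos: [0.5969, 0.1457, 0.0797]
tool_rot: [[0.006, 1.0, 0.001], [1.0, -0.006, 0.0], [0.0, 0.001, -1.0]]
wrist_force: [-3.0, 0.2, -0.9]
opening: 0.146
grasp_force: 45.0
```

Emit:
arm_command(steps=[[[0,0,0],[0,0,0]],[[0,0,0],[0,0,0]],[[0,0,0],[0,0,0]],[[0,0,0],[0,0,0]],[[0,0,0],[0,0,0]],[[0,0,0],[0,0,0]],[[0,0,0],[0,0,0]],[[0,0,0],[0,0,0]]], gripper=0.66)

```text
clock: 36.6
tcp_pos: [0.5967, 0.1456, 0.0795]
tool_rot: [[0.006, 1.0, 0.0], [1.0, -0.006, 0.0], [0.0, 0.0, -1.0]]
wrist_force: [0.4, -0.2, -0.0]
opening: 0.34
grasp_force: 0.0
```

Emit:
arm_command(steps=[[[0,0,-4],[0,0,0]],[[0,0,-10],[0,0,0]],[[0,0,-20],[0,0,0]],[[0,0,-30],[0,0,0]],[[0,0,-30],[0,0,0]],[[0,0,-20],[0,0,0]],[[0,0,0],[0,0,0]],[[0,0,0],[0,0,0]]])

```text
clock: 37.6
tcp_pos: [0.596, 0.1455, 0.1926]
tool_rot: [[0.006, 1.0, -0.002], [1.0, -0.006, -0.0], [-0.0, -0.002, -1.0]]
wrist_force: [0.5, -1.0, -0.1]
opening: 0.344
grasp_force: 0.0
```

```bash
python3 - <<'E'
from h import *
w=shot('wrist');a=shot('scene')
f=cv2.resize(w['frame'][:,:,::-1],(400,300));g=cv2.resize(a['frame'][140:215,160:260,::-1],(400,300),interpolation=cv2.INTER_CUBIC)
cv2.imwrite('pics/w5.png',np.hstack([f,g]))
for u,v in[(150,150),(350,150),(150,200),(350,200),(256,150),(220,200),(292,200),(220,130),(292,130)]: print((u,v),pt(w,u,v).round(4))
E
```

```text
(150, 150) [0.5065 0.1786 0.0701]
(350, 150) [0.6812 0.1774 0.0695]
(150, 200) [0.5016 0.1321 0.0689]
(350, 200) [0.6853 0.1307 0.0679]
(256, 150) [0.5991 0.1743 0.0491]
(220, 200) [0.5636 0.1249 0.049 ]
(292, 200) [0.6342 0.1247 0.0494]
(220, 130) [0.5659 0.1929 0.0475]
(292, 130) [0.6325 0.1927 0.0486]
```

View pics/w5.png

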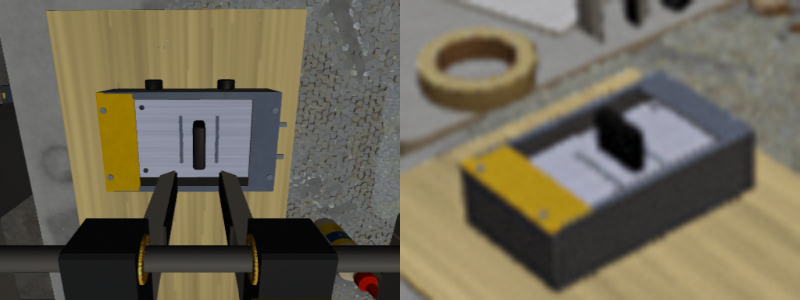

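The cover lies flat under both lips: its top reads 0.049 m by depth at several points, as expected. Both lip edges overlap it (wrist picture columns about 135 and 250), and the gripper is clear. Handing in.

```bash
python3 -c "
from workcell import manip
print(manip.close_job())"
```

```text
the job is handed in; nothing more can be done
None
```

I fitted the cover flat under both lips, found the hidden stop by feel, pushed on it with about 10 N by the wrist sensor, released it and handed the job in at about 38 s; no verdict came back.

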